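Turn the lidded game box face down on its display stand

ROBOT

A 7-joint arm with a two-finger parallel gripper is mounted at the origin on the work surface. World frame = base frame: x ahead of the robot, y to its left, z up, the work surface at z = 0. Lengths are in m, angles in rad, forces in N, time in s.
With the tool pointing down it reaches from about 0.35 to 0.9 m from the base axis. Payload 8.1 kg.
Tool frame: the origin (TCP) lies on the centre line of the jaws, within the pads' length; the fingertips stand 14 mm ahead of it and the grasp point (between the pads) lies 5 mm behind it; z points along the fingers, y is the direction in which the jaws open and shut (so a half turn about z gives the same grasp; the last joint's range is limited). The gripper opens to 92 mm and grips with 3 to 60 N. Pads are 19 mm wide; open, the fingers measure 130 mm over their backs; the gripper's body (75 mm by 190 mm) begins 47 mm behind the grasp point.
Start: joints at [-1.372, 0.434, 0.025, 1.573, -0.012, 1.134, -0.075], TCP at [0.186, 0.597, 0.206] pointing down, gripper open.
Joint ranges: [-2.62, 2.62], [-0.44, 2.09], [-1.27, 1.32], [0.08, 2.57], [-1.32, 4.46], [0.12, 2], [-2.74, 2.74]. Speed limits (rad/s): [2.22, 2.22, 3.01, 3.01, 3.14, 3.14, 3.14].

INTERFACE

Orientations are given as a unit quaternion [w, x, y, z].
In Python, from workcell import robot gives the robot as it stands.
- The arm moves only by the tool jog_arm, never from a script. Its argument "deltas" is a list of rows, each a list of 5 numbers: the shift along the tool's x, y, z in m, then the turn about the tool's z in rad, then the finger opening in m, from 0 to 0.0918. A call has 1 to 20 rows; each row is the pose to reach, as a shift and turn from the pose measured when the call began, along the tool's axes at that moment; what a row does not reach only later rows make up. A row lasts 1/12 s, in which the tool goes at most 41.7 mm and 7.16 degrees, less where a joint would pass 70% of its speed; a pose out of reach is approached as far as the arm can. A call with a gripper value outside its range is refused whole. The fingers move at their own pace and stop on an object; "grip_force" is the grip in N (left out, the last holds). Time passes only in rows, so rows that repeat a pose let the fingers close. It gives the time, the measured TCP pose, the force and the opening at its end, in the units of the state.
- robot.read_state(): the state, without advancing time (a new reading comes with each control period).
- robot.camera(name): name is "scene" or "top"; returns a dict with "img" (400x640x3 uint8, red, green, blue), "range_z" (400x640 float32, m along the optical axis (not along the pixel's ray), 0 where there is no reading), "mtx" (3x3 intrinsics, pixels), "k1" (the pictures are not rectified: a ray, as slopes to the right and down, at radius r is drawn at 1 + k1 r^2 times it, then the intrinsics apply), "R" (3x3) and "t" (3): a world point X has camera coordinates R X + t. Camera axes: x right, y down, z forward; pixel columns grow to the right and rows downward; lengths in m; the calibration is good to about 2 mm. A picture is of the moment at which its call begins.
- robot.finish_job(): hands the job in, once; it reports no verdict.
The state is a dict: "clock": time; "joint_positions": joint angles; "joint_velocities": joint speeds; "tau": joint torques, N m; "ee_pos": TCP position; "orientation": TCP orientation; "contact_force": force on the tool from outside, world axes, zero at the start; "moment": the same for the moment, N m; "gripper_width": finger opening in m.
Only numpy, scipy, OpenCV 4.12 (cv2) and the standard library are available. Lean on these libraries where they do the work, as an engineer would, in place of code of your own. Each camera call takes 0.05 s, during which the arm holds its last target. There are 200 camera calls.

TASK

One of the two display stands on the giveaway table holds a thick game box with a loose lift-off lid, the other a thin book; visitors want to read the back of the game box. Pinch the game box across its lid and bottom so that the lid stays shut, lift it clear of its stand, turn it over in the air and set it back on the same stand, lid against the sloping rest and bottom facing out, lowering it home before letting go. The lid must never come off, and the book must be left where it is.

Things in the scene. Friction and masses are not known exactly. Their poses are not given: they have to be found in the camera images.
- game_box: Game box tray, white and grey, under a flush blue lid; closed 100 (x) x 120 (y) x 42 mm (z), 0.31 kg. Origin: centre of the underside; z points out through the lid, the closed box's centre lies 21 mm along +z. Starts leaning bottom to the rest, z up and out to the stand's front at 45 degrees, x down the slope to the ledge. Rigid; pinch its thickness at the middle of the upper (-x) edge.
- lid: Loose blue lid, 100 x 120 mm, 4 mm plate and 13 mm skirt over the tray's neck with 1.5 mm play, 90 g; unfastened, it falls off if the box is turned unpinched. Origin: centre of the plate's inner face; z out of the box. Shut, it lies 38 mm along the box's z, axes as the box's.
- stand: The game box's fixed wooden stand. Origin on the table; x to its front (between ahead of the robot and its right), z up. A 45 degree rest rises to -x, a ledge square to it rises to +x; their inner corner is at x 20, z 45 mm. Each is two bars 14 mm wide at y +-48 mm, 82 mm open between for a finger; rest 80 mm long, ledge 60 mm. The box lifts out straight up.
- turned (a point): Point fixed on that stand, axes as the stand's: where the centre of the box's underside comes to lie when the box is back home turned over. The box's centre, before and after turning, is 14.8 mm to -x and 14.8 mm below it. The fingers' half turn about the slope line through that centre brings the box home.
- book: Bystander: thin blue board book, 100 x 120 x 16 mm, 0.18 kg, leaning front cover out on a second stand of the same kind beside the game box. Origin: centre of its back cover; z up and out to the front at 45 degrees.
There are look-alikes about, which are no part of the job. There is more than one size of the game_box; the job needs the larger. What is shaped like the stand but blue or pink is not meant.

How it is judged:
On the way, in this order (a step that is already met when the one before it is completed fails the run):
1. the box, pinched across lid and bottom, is turned over in the air: lid facing down, clear of the stand (angle between game_box's own z axis and vertical above 2 rad and distance between game_box and turned above 0.045 m and contact force between the fingers and game_box above 0.5 N and contact force between the fingers and lid above 0.5 N and z of lid in the frame of game_box below 0.044 m), for 0.1 s.
2. still held by the fingers, the turned box is brought to within 30 mm of its place on the stand (angle between game_box's own z axis and vertical above 2 rad and distance between game_box and turned below 0.03 m and contact force between the fingers and game_box above 0.3 N), for 0.1 s.
At the end, for the whole second after the job is handed in: The game box lies released and still on its own stand, turned over: lid on the 45 degree rest, bottom facing out, each within 10 degrees, underside centre within 20 mm of the turned point; lid shut (gap under 6 mm); book within 20 mm of its start (distance between game_box and turned below 0.02 m and angle between game_box's own z axis and vertical between 2.18 and 2.53 rad and angle between the y axis of game_box and the y axis of turned, either way round below 0.18 rad and z of lid in the frame of game_box below 0.044 m and linear speed of each of game_box, lid below 0.02 m/s and distance of book from where it was at the start of the episode below 0.02 m); the robot touches nothing.
It fails at once if the lid opens by more than 10 mm or comes off (z of lid in the frame of game_box above 0.048 m).
It fails at once if the book is moved by more than 20 mm (distance of book from where it was at the start of the episode above 0.02 m).
It also fails if it takes over 54 s, if anything falls off the work surface, if the arm or the gripper's body presses on something with over 40 N, if the wrist force passes 120 N, or if a joint passes its speed limit or range.

## Working session

There is one attempt and no reset: what is moved stays moved. The work goes in short steps, Python scripts to look and compute and a tool call to move; the robot and the scene stay as the last step left them, time stands still between calls to the robot, and variables do not carry over. Pictures are saved under pics/ and viewed, about 8 in all and at most 12, crops included, and the job is handed in when it is done.

Besides the shell and the picture viewer there is one more tool, called after ">>>" by a JSON object that holds its "api" and its "payload". jog_arm: Moves the arm, as the interface text tells. Its arguments: {"type":"object","properties":{"deltas":{"type":"array","items":{"type":"array","items":{"type":"number"}}},"grip_force":{"type":"number"}},"required":["deltas"]}

```bash
mkdir -p pics; ls; python3 - <<'E'
from workcell import robot
import cv2,numpy as np
s=robot.read_state();print({k:np.round(v,3).tolist() for k,v in s.items()})
for n in("scene","top"):
    c=robot.camera(n);np.savez(f"{n}.npz",**c);cv2.imwrite(f"pics/{n}0.png",c["img"][...,::-1])
    print(n,c["mtx"].tolist(),c["k1"],c["R"].round(3).tolist(),c["t"])
E
```

```text
pics
{'clock': 0.0, 'joint_positions': [-1.372, 0.435, 0.025, 1.574, -0.012, 1.134, -0.075], 'joint_velocities': [0.001, 0.0, -0.0, -0.001, -0.0, 0.002, -0.0], 'tau': [-0.001, -66.783, 0.985, -31.448, -0.06, 0.043, 0.0], 'ee_pos': [0.186, 0.596, 0.205], 'orientation': [-0.0, 0.15, 0.989, -0.001], 'contact_force': [-0.831, 0.884, -0.035], 'moment': [-0.013, 0.033, 0.053], 'gripper_width': 0.092}
scene [[375.4710741768322, 0.0, 320.73830880007836], [0.0, 375.4710741768322, 204.87680453357825], [0.0, 0.0, 1.0]] -0.08695688063640247 [[-0.844, 0.537, -0.013], [0.37, 0.563, -0.739], [-0.389, -0.628, -0.674]] [ 0.54472128 -0.12609155  1.35631278]
top [[466.68821494799096, 0.0, 318.038133368748], [0.0, 466.68821494799096, 208.45860692241274], [0.0, 0.0, 1.0]] -0.14087101498272434 [[0.024, -1.0, 0.016], [-0.991, -0.026, -0.129], [0.129, -0.013, -0.992]] [-0.0800172   0.62561378  1.29689299]
```

View pics/scene0.png

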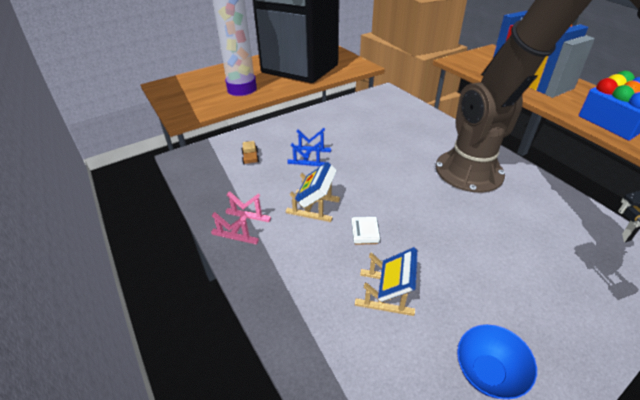

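View pics/top0.png

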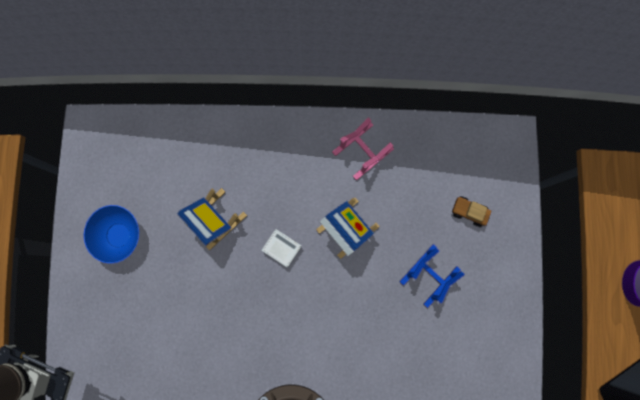

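The game box is the thick one, at scene (315,187) and top (348,227). The book, with a yellow cover, is at top (205,218), and the small white box at top (283,248) is a look-alike. Next I measure both from depth and look at a close crop.

```bash
cat > h.py <<'E'
import numpy as np,cv2
from scipy.spatial.transform import Rotation as Ro
def rays(c,uv):
    d=np.array([float(c["k1"]),0,0,0,0])
    K=c["mtx"]; xd=(np.asarray(uv,float)-K[:2,2])/[K[0,0],K[1,1]]
    x=xd.copy()
    for _ in range(20): x=xd/(1+d[0]*(x**2).sum(-1,keepdims=True))
    return x
def cloud(c):
    v,u=np.mgrid[:400,:640]; x=rays(c,np.stack([u,v],-1).reshape(-1,2))
    z=c["range_z"].reshape(-1,1); P=(np.c_[x*z,z]-c["t"])@c["R"]
    P[z[:,0]==0]=np.nan
    return P.reshape(400,640,3)
E
python3 - <<'E'
from h import *
for n,cen in(("scene",(315,187)),("top",(348,227))):
    c=np.load(n+".npz");P=cloud(c);u,v=cen
    print(n,P[v,u].round(3),"table",P[300,250 if n=="top" else 300].round(3))
    np.save(n+"P.npy",P)
    im=cv2.resize(c["img"][v-45:v+45,u-55:u+55,::-1],None,fx=6,fy=6,interpolation=cv2.INTER_CUBIC);cv2.imwrite(f"pics/{n}_crop.png",im[:,:])
c0=np.load("top.npz");P0=np.load("topP.npy")[227,348]
for n in("scene","top"):
    P=np.load(n+"P.npy");m=(np.linalg.norm(P[...,:2]-P0[:2],axis=-1)<.12)&(P[...,2]>.05)
    Q=P[m];best=None;rng=np.random.default_rng(0)
    for _ in range(500):
        a=Q[rng.choice(len(Q),3,False)];nn=np.cross(a[1]-a[0],a[2]-a[0]);L=np.linalg.norm(nn)
        if L<1e-5:continue
        nn/=L;i=abs((Q-a[0])@nn)<.003
        if best is None or i.sum()>best.sum():best=i
    I=Q[best];cc=I.mean(0);nn=np.linalg.svd(I-cc)[2][2];nn*=np.sign(nn[2])
    psi=np.arctan2(nn[1],nn[0]);ex=np.array([np.cos(psi),np.sin(psi),0]);ey=np.array([-ex[1],ex[0],0]);s=np.cross(ey,nn)
    pr=np.c_[I@ey,I@s];
    print(n,best.sum(),len(Q),"n",nn.round(3),"psi",np.degrees(psi),"tilt",np.degrees(np.arccos(nn[2])))
    lo,hi=np.percentile(pr,1,0),np.percentile(pr,99,0);print("ext",hi-lo,"centre",((lo+hi)/2)[0]*ey+((lo+hi)/2)[1]*s+(cc@nn)*nn)
    r=cv2.minAreaRect((pr*1000).astype(np.float32));print("rect",r)
E
```

```text
scene [ 0.606 -0.09   0.134] table [ 0.796  0.136 -0.001]
top [ 0.568 -0.144  0.127] table [0.36  0.126 0.001]
scene 395 1164 n [ 0.458 -0.525  0.717] psi -48.895077185403885 tilt 44.218271368344276
ext [0.12027233 0.10725696] centre [ 0.58600256 -0.15440649  0.11010552]
rect ((339.6800231933594, 286.99053955078125), (125.7751235961914, 117.01681518554688), 0.15714961290359497)
top 939 1562 n [ 0.447 -0.547  0.708] psi -50.73901022325749 tilt 44.91520107152114
ext [0.11575812 0.10210549] centre [ 0.57991142 -0.15507624  0.11084809]
rect ((350.8901062011719, 267.19482421875), (106.20249938964844, 118.71315002441406), 89.80243682861328)
```

View pics/scene_crop.png

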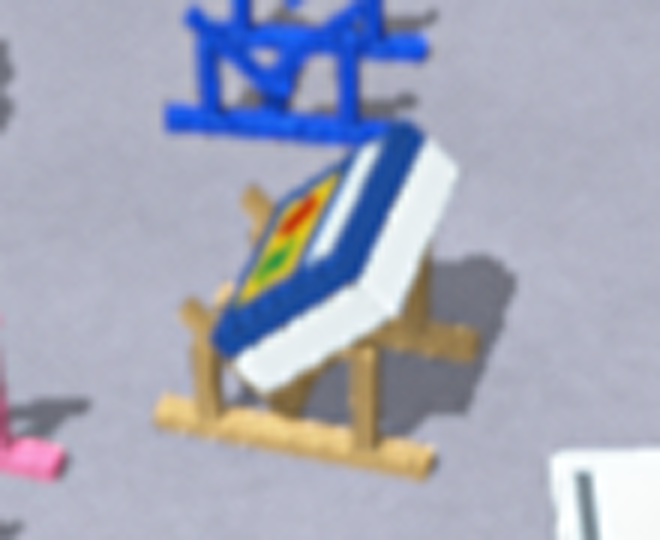

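>>> {"api": "jog_arm", "payload": {"deltas": [[0,0,-0.04,0,0.0918],[0,0,-0.08,0,0.0918],[0,0,-0.12,0,0.0918],[0,0,-0.16,0,0.0918],[0,0,-0.2,0,0.0918],[0,0,-0.2,0,0.0918]]}}

```text
clock: 0.6
ee_pos: [0.1863, 0.5985, 0.4139]
orientation: [0.0, 0.15, 0.989, 0.005]
contact_force: [1.1, -0.2, 1.9]
gripper_width: 0.0917
```

The crop shows the box on its wooden stand, blue lid outward and white tray against the rest. The lid plane fits well: heading about -50.5°, tilt 45°, lid centre z 0.110 against 0.110 expected. That puts the box centre at about (0.573, -0.144, 0.095). The jog has no tilt axis, so I'll use the out-of-reach behaviour to tilt the tool to 45°, with the arm at azimuth -50°. First I swing there.

>>> {"api": "jog_arm", "payload": {"deltas": [[-0.033,-0.02,0,0.065,0.0918],[-0.066,-0.041,0,0.13,0.0918],[-0.099,-0.061,0,0.195,0.0918],[-0.132,-0.082,0,0.26,0.0918],[-0.165,-0.102,0,0.325,0.0918],[-0.199,-0.123,0,0.39,0.0918],[-0.232,-0.143,0,0.456,0.0918],[-0.265,-0.164,0,0.52,0.0918],[-0.298,-0.184,0,0.587,0.0918],[-0.331,-0.204,0,0.652,0.0918],[-0.364,-0.225,0,0.717,0.0918],[-0.397,-0.245,0,0.782,0.0918],[-0.43,-0.266,0,0.848,0.0918],[-0.463,-0.286,0,0.913,0.0918],[-0.496,-0.307,0,0.978,0.0918],[-0.529,-0.327,0,1.04,0.0918],[-0.563,-0.348,0,1.108,0.0918],[-0.563,-0.348,0,1.108,0.0918]]}}

```text
clock: 2.1
ee_pos: [0.6233, 0.0903, 0.4085]
orientation: [-0.001, 0.653, 0.757, 0.002]
contact_force: [-0.7, -0.7, -0.1]
gripper_width: 0.0918
```

```bash
cat > st.py <<'E'
from h import *
from workcell import robot
import json
s=robot.read_state();s={k:np.asarray(v).tolist() for k,v in s.items()}
open("log.jsonl","a").write(json.dumps(s)+"\n")
q=s["orientation"];R=Ro.from_quat(q[1:]+q[:1]).as_matrix()
print("t",round(s["clock"],2),"p",np.round(s["ee_pos"],4),"q",np.round(s["joint_positions"],3),"g",round(s["gripper_width"],4),"F",np.round(s["contact_force"],1))
print("tool x",R[:,0].round(3),"y",R[:,1].round(3),"z",R[:,2].round(3),"tilt",np.degrees(np.arccos(-R[2,2])).round(1),"head",np.degrees(np.arctan2(R[1,2],R[0,2])).round(1))
E
python3 st.py
```

```text
t 2.1 p [0.6233 0.0903 0.4085] q [-0.57   0.382  0.551  1.225 -0.201  1.584  0.091] g 0.0918 F [-0.7 -0.7 -0.1]
tool x [-0.146  0.989  0.004] y [0.989 0.146 0.002] z [ 0.002  0.004 -1.   ] tilt 0.3 head 66.7
```

>>> {"api": "jog_arm", "payload": {"deltas": [[-0.038,-0.012,0,0.057,0.0918],[-0.076,-0.024,0,0.114,0.0918],[-0.114,-0.036,0,0.171,0.0918],[-0.152,-0.048,0,0.228,0.0918],[-0.19,-0.06,0,0.285,0.0918],[-0.228,-0.072,0,0.342,0.0918],[-0.266,-0.084,0,0.4,0.0918],[-0.304,-0.096,0,0.457,0.0918],[-0.342,-0.108,0,0.514,0.0918],[-0.38,-0.12,0,0.571,0.0918],[-0.418,-0.132,0,0.628,0.0918],[-0.456,-0.144,0,0.685,0.0918],[-0.494,-0.156,0,0.742,0.0918],[-0.532,-0.168,0,0.8,0.0918],[-0.57,-0.18,0,0.857,0.0918],[-0.608,-0.192,0,0.914,0.0918],[-0.646,-0.204,0,0.971,0.0918],[-0.683,-0.216,0,1.028,0.0918],[-0.683,-0.216,0,1.028,0.0918]]}}

```text
clock: 3.68
ee_pos: [0.5027, -0.6256, 0.3993]
orientation: [-0.004, 0.944, 0.331, -0.002]
contact_force: [-1.3, -0.7, -1.5]
gripper_width: 0.0917
```

```bash
python3 st.py
```

```text
t 3.68 p [ 0.5027 -0.6256  0.3993] q [ 0.637  0.834  0.798  0.535 -0.591  1.899  0.136] g 0.0917 F [-1.3 -0.7 -1.5]
tool x [ 0.781  0.625 -0.001] y [ 0.624 -0.781 -0.008] z [-0.006  0.006 -1.   ] tilt 0.5 head 133.2
```

>>> {"api": "jog_arm", "payload": {"deltas": [[0,0.04,-0.02,0,0.0918],[0,0.08,-0.04,0,0.0918],[0,0.12,-0.06,0,0.0918],[0,0.16,-0.08,0,0.0918],[0,0.2,-0.1,0,0.0918],[0,0.24,-0.1,0,0.0918],[0,0.24,-0.1,0,0.0918]]}}

```text
clock: 4.27
ee_pos: [0.5478, -0.6779, 0.3747]
orientation: [0.021, 0.943, 0.331, 0.007]
contact_force: [0.8, -0.3, 0.3]
gripper_width: 0.0914
```

```bash
python3 st.py
```

```text
t 4.27 p [ 0.5478 -0.6779  0.3747] q [ 0.811  1.022  0.501  0.083 -0.476  2.002 -0.038] g 0.0914 F [ 0.8 -0.3  0.3]
tool x [ 0.78   0.625 -0.001] y [ 0.625 -0.779  0.044] z [ 0.027 -0.035 -0.999] tilt 2.5 head -52.7
```

>>> {"api": "jog_arm", "payload": {"deltas": [[0,0.1,-0.3,0,0.0918],[0,0.2,-0.6,0,0.0918],[0,0.2,-0.6,0,0.0918],[0,0.2,-0.6,0,0.0918],[0,0.2,-0.6,0,0.0918],[0,0.2,-0.6,0,0.0918]]}}

```text
clock: 4.77
ee_pos: [0.5409, -0.6691, 0.4433]
orientation: [0.058, 0.942, 0.331, 0.021]
contact_force: [0.5, 0.0, -0.8]
gripper_width: 0.0919
```

```bash
python3 st.py
```

```text
t 4.77 p [ 0.5409 -0.6691  0.4433] q [ 0.811  0.939  0.387  0.083 -0.362  2.002 -0.044] g 0.0919 F [ 0.5  0.  -0.8]
tool x [0.78  0.626 0.001] y [ 0.621 -0.774  0.123] z [ 0.078 -0.095 -0.992] tilt 7.0 head -50.6
```

>>> {"api": "jog_arm", "payload": {"deltas": [[0,0.1,-1,0,0.0918],[0,0.1,-1,0,0.0918],[0,0.1,-1,0,0.0918],[0,0.1,-1,0,0.0918],[0,0.1,-1,0,0.0918],[0,0.1,-1,0,0.0918],[0,0.1,-1,0,0.0918],[0,0.1,-1,0,0.0918]]}}

```text
clock: 5.43
ee_pos: [0.5284, -0.6547, 0.5203]
orientation: [0.099, 0.938, 0.33, 0.038]
contact_force: [-0.2, -0.1, 0.0]
gripper_width: 0.0922
```

```bash
python3 st.py
```

```text
t 5.43 p [ 0.5284 -0.6547  0.5203] q [ 0.808  0.848  0.374  0.084 -0.344  2.002 -0.045] g 0.0922 F [-0.2 -0.1  0. ]
tool x [0.779 0.627 0.005] y [ 0.612 -0.762  0.211] z [ 0.136 -0.162 -0.977] tilt 12.2 head -49.8
```

>>> {"api": "jog_arm", "payload": {"deltas": [[0,0.1,-1,0,0.0918],[0,0.1,-1,0,0.0918],[0,0.1,-1,0,0.0918],[0,0.1,-1,0,0.0918]]}}

```text
clock: 5.77
ee_pos: [0.5139, -0.6381, 0.586]
orientation: [0.136, 0.933, 0.329, 0.052]
contact_force: [0.9, 0.2, 0.2]
gripper_width: 0.0918
```

>>> {"api": "jog_arm", "payload": {"deltas": [[0,0.1,-1,0,0.0918],[0,0.1,-1,0,0.0918],[0,0.1,-1,0,0.0918],[0,0.1,-1,0,0.0918]]}}

```text
clock: 6.1
ee_pos: [0.4958, -0.6179, 0.6493]
orientation: [0.172, 0.927, 0.327, 0.067]
contact_force: [-0.3, -0.5, 0.1]
gripper_width: 0.0916
```

>>> {"api": "jog_arm", "payload": {"deltas": [[0,0.1,-1,0,0.0918],[0,0.1,-1,0,0.0918],[0,0.1,-1,0,0.0918],[0,0.1,-1,0,0.0918]]}}

```text
clock: 6.43
ee_pos: [0.4743, -0.5944, 0.71]
orientation: [0.208, 0.919, 0.324, 0.081]
contact_force: [0.0, -0.3, 0.3]
gripper_width: 0.0916
```

```bash
python3 st.py
```

```text
t 6.43 p [ 0.4743 -0.5944  0.71  ] q [ 0.797  0.612  0.379  0.083 -0.334  2.002 -0.043] g 0.0916 F [ 0.  -0.3  0.3]
tool x [0.777 0.63  0.015] y [ 0.562 -0.704  0.435] z [ 0.284 -0.329 -0.901] tilt 25.8 head -49.2
```

>>> {"api": "jog_arm", "payload": {"deltas": [[0,0.1,-1,0,0.0918],[0,0.1,-1,0,0.0918],[0,0.1,-1,0,0.0918],[0,0.1,-1,0,0.0918]]}}

```text
clock: 6.77
ee_pos: [0.4493, -0.5677, 0.7681]
orientation: [0.243, 0.91, 0.321, 0.095]
contact_force: [0.1, -0.0, 0.1]
gripper_width: 0.0919
```

>>> {"api": "jog_arm", "payload": {"deltas": [[0,0.1,-1,0,0.0918],[0,0.1,-1,0,0.0918],[0,0.1,-1,0,0.0918],[0,0.1,-1,0,0.0918]]}}

```text
clock: 7.1
ee_pos: [0.4209, -0.5382, 0.823]
orientation: [0.278, 0.9, 0.318, 0.11]
contact_force: [-0.1, -0.2, 0.7]
gripper_width: 0.0918
```

>>> {"api": "jog_arm", "payload": {"deltas": [[0,0.1,-1,0,0.0918],[0,0.1,-1,0,0.0918],[0,0.1,-1,0,0.0918],[0,0.1,-1,0,0.0918]]}}

```text
clock: 7.43
ee_pos: [0.3891, -0.5062, 0.8745]
orientation: [0.312, 0.888, 0.314, 0.124]
contact_force: [0.4, 0.3, 0.5]
gripper_width: 0.0919
```

```bash
python3 st.py
```

```text
t 7.43 p [ 0.3891 -0.5062  0.8745] q [ 0.787  0.376  0.375  0.083 -0.313  2.002 -0.037] g 0.0919 F [0.4 0.3 0.5]
tool x [0.773 0.634 0.024] y [ 0.48  -0.608  0.632] z [ 0.416 -0.477 -0.774] tilt 39.2 head -48.9
```

>>> {"api": "jog_arm", "payload": {"deltas": [[-0.5,0.1,-1,0,0.0918],[-0.5,0.1,-1,0,0.0918],[-0.5,0.1,-1,0,0.0918],[-0.5,0.1,-1,0,0.0918],[-0.5,0.1,-1,0,0.0918]]}}

```text
clock: 7.85
ee_pos: [0.2804, -0.5217, 0.9155]
orientation: [0.345, 0.876, 0.309, 0.133]
contact_force: [0.1, -0.2, 0.3]
gripper_width: 0.0916
```

```bash
python3 st.py; python3 - <<'E'
# fit simple ZYZYZYZ FK to the log
import json
from h import *
from scipy.optimize import least_squares
L=[json.loads(l) for l in open("log.jsonl")]
J=np.array([s["joint_positions"] for s in L]);P=np.array([s["ee_pos"] for s in L]);O=Ro.from_quat([s["orientation"][1:]+s["orientation"][:1] for s in L])
import itertools
def fk(J,p,sg):
    R=Ro.from_euler("z",p[0]*np.ones(len(J)));X=np.tile([0,0,p[1]],(len(J),1)).astype(float)
    for i,a in enumerate("zyzyzyz"):
        R=R*Ro.from_euler(a,sg[i]*J[:,i])
        l={2:p[2],4:p[3],6:p[4]}.get(i,0); off={2:p[6],4:p[7]}.get(i,0)
        X=X+R.apply([off,0,l])
    return X,R*Ro.from_euler("z",p[5])
best=None
for s in itertools.product([1,-1],repeat=4):
    sg=[s[0],1,s[1],1,s[2],1,s[3]]
    def f(p):
        X,R=fk(J,p,sg);return np.r_[(X-P).ravel()*5,(O.inv()*R).as_rotvec().ravel()]
    for a in(0,1.5,3,-1.5):
      for b in (0,1.6,3.1,-1.6):
        r=least_squares(f,[a,.3,.4,.4,.2,b,0,0])
        if best is None or r.cost<best[0].cost:best=(r,sg)
r,sg=best;print(r.cost,sg,r.x.round(4).tolist(),abs(r.fun).max())
json.dump([r.x.tolist(),sg],open("fk.json","w"))
E
```

```text
t 7.85 p [ 0.2804 -0.5217  0.9155] q [ 1.074  0.308  0.145  0.084 -0.297  2.002  0.07 ] g 0.0916 F [ 0.1 -0.2  0.3]
tool x [0.774 0.633 0.021] y [ 0.449 -0.572  0.687] z [ 0.446 -0.522 -0.727] tilt 43.4 head -49.5
0.00837454493744244 [-1, 1, -1, 1, -1, 1, -1] [-0.0658, 0.2718, 0.5585, 0.439, 0.4169, 1.5102, 0.0017, -0.0302] 0.05785615787294307
```

```bash
cat > kin.py <<'E'
import json
from h import *
from scipy.optimize import least_squares
lo=np.array([-2.62,-.44,-1.27,.08,-1.32,.12,-2.74]);hi=np.array([2.62,2.09,1.32,2.57,4.46,2,2.74])
sg=np.array([-1,1,-1,1,-1,1,-1])
def fk(J,p):
    J=np.atleast_2d(J)+np.r_[0,p[8:13],0]
    R=Ro.from_euler("z",p[0]*np.ones(len(J)));X=np.tile([0,0,p[1]],(len(J),1)).astype(float)
    off={0:[p[13],p[14],0],2:[p[6],p[15],p[2]],4:[p[7],p[16],p[3]],6:[0,0,p[4]]}
    for i,a in enumerate("zyzyzyz"):
        R=R*Ro.from_euler(a,sg[i]*J[:,i])
        X=X+R.apply(off.get(i,[0,0,0]))
    return X,R*Ro.from_euler("z",p[5])
def calib():
    L=[json.loads(l) for l in open("log.jsonl")]
    J=np.array([s["joint_positions"] for s in L]);P=np.array([s["ee_pos"] for s in L]);O=Ro.from_quat([s["orientation"][1:]+s["orientation"][:1] for s in L])
    x0=np.r_[json.load(open("fk.json"))[0],np.zeros(9)]
    def f(p):
        X,R=fk(J,p);return np.r_[(X-P).ravel()*5,(O.inv()*R).as_rotvec().ravel(),(p-x0)[8:]*.02]
    r=least_squares(f,x0);return r.x,f(r.x)
def ik(p,Xt,Rt,q0):
    def f(q):
        X,R=fk(q,p);return np.r_[(X[0]-Xt)*5,(Rt.inv()*R).as_rotvec().ravel(),.003*(q-q0)]
    r=least_squares(f,np.clip(q0,lo+.01,hi-.01),bounds=(lo,hi));return r.x,abs(r.fun[:6]).max()
E
python3 - <<'E'
from kin import *
p,res=calib();print(p.round(3).tolist(),np.abs(res).reshape(-1)[:-9].max())
np.save("p.npy",p)
psi=np.radians(-50.3);ex=np.array([np.cos(psi),np.sin(psi),0]);ey=np.array([-ex[1],ex[0],0]);ez=np.array([0,0,1.])
z=(ex-ez)/2**.5;n=(ex+ez)/2**.5
L=[json.loads(l) for l in open("log.jsonl")];q0=np.array(L[-1]["joint_positions"])
C=np.array([.5726,-.1436,.095]);rng=np.random.default_rng(1)
for nm,T in(("grasp",C-z*.022),("air",C-z*.02+ez*.15)):
  for s in(1,-1):
    R=Ro.from_matrix(np.c_[np.cross(s*n,z),s*n,z]);sol=[]
    for k in range(60):
        q,e=ik(p,T,R,q0 if k==0 else rng.uniform(lo,hi))
        if e<.02: sol.append(q)
    sol=np.array(sol);print(nm,s,len(sol))
    if len(sol):
        print(" J7 range",sol[:,6].min().round(2),sol[:,6].max().round(2))
        for q in sol[np.argsort(sol[:,6])][::max(1,len(sol)//6)]:print("  ",q.round(2))
E
```

```text
[-0.0, 0.272, 0.558, 0.428, 0.391, 1.571, -0.0, -0.0, 0.0, 0.0, 0.0, -0.0, -0.0, 0.0, -0.036, -0.017, -0.0] 6.09491603187351e-06
grasp 1 39
 J7 range -2.62 0.72
   [-1.    0.58  0.91  2.38  1.53  0.25 -2.62]
   [-0.56  0.43  0.28  2.35  1.5   0.61 -2.58]
   [-0.24  0.42 -0.13  2.32  1.5   0.78 -2.56]
   [-0.04  0.45 -0.38  2.3   1.51  0.89 -2.55]
   [ 0.23  0.52 -0.74  2.28  1.54  1.08 -2.54]
   [ 0.47  0.68 -1.09  2.27  1.59  1.33 -2.51]
   [-1.16  0.84  1.28  2.39  4.46  0.12  0.72]
grasp -1 45
 J7 range -2.42 0.65
   [-1.16  0.84  1.28  2.39  4.46  0.12 -2.42]
   [-0.75  0.46  0.53  2.36  1.5   0.49  0.55]
   [-0.19  0.43 -0.19  2.32  1.51  0.81  0.58]
   [ 0.01  0.46 -0.44  2.3   1.52  0.92  0.59]
   [ 0.23  0.52 -0.74  2.28  1.54  1.08  0.6 ]
   [ 0.41  0.62 -0.98  2.27  1.57  1.25  0.62]
   [ 0.56  0.81 -1.27  2.26  1.62  1.51  0.65]
air 1 39
 J7 range -2.11 -1.67
   [ 0.7   0.4  -1.27  2.11  1.3   1.24 -2.11]
   [ 0.67  0.37 -1.23  2.11  1.29  1.21 -2.1 ]
   [ 0.38  0.23 -0.82  2.13  1.19  1.02 -2.05]
   [ 0.1   0.18 -0.49  2.14  1.13  0.94 -2.02]
   [-0.44  0.13  0.11  2.18  1.07  0.84 -1.97]
   [-0.77  0.13  0.49  2.21  1.04  0.78 -1.93]
   [-1.39  0.28  1.32  2.24  0.81  0.53 -1.67]
air -1 36
 J7 range 1.03 1.35
   [ 0.7   0.4  -1.27  2.11  1.3   1.24  1.03]
   [ 0.54  0.29 -1.03  2.12  1.24  1.1   1.07]
   [ 0.28  0.21 -0.69  2.13  1.17  0.98  1.11]
   [-0.08  0.16 -0.28  2.16  1.11  0.9   1.14]
   [-0.47  0.13  0.14  2.19  1.07  0.83  1.18]
   [-0.79  0.13  0.5   2.21  1.04  0.78  1.21]
```

```bash
cat > sim.py <<'E'
from kin import *
p=np.load("p.npy")
def run(q,X0,R0,X1,ang,N):
    # straight path, tool turn ang about own z; returns joints; prints extremes
    Q=[q]
    for k in range(1,N+1):
        q,e=ik(p,X0+(X1-X0)*k/N,R0*Ro.from_rotvec([0,0,ang*k/N]),q)
        Q.append(q)
        if e>.03: print("bad",k,round(e,3),q.round(2));break
    return np.array(Q)
psi=np.radians(-50.3);ex=np.array([np.cos(psi),np.sin(psi),0]);ey=np.array([-ex[1],ex[0],0]);ez=np.array([0,0,1.])
n=(ex+ez)/2**.5;zs=(ex-ez)/2**.5;C=np.array([.5726,-.1436,.095])
E
python3 - <<'E'
from sim import *
s=[json.loads(l) for l in open("log.jsonl")][-1];q=np.array(s["joint_positions"]);X0=np.array(s["ee_pos"]);R0=Ro.from_quat(s["orientation"][1:]+s["orientation"][:1])
T=C-zs*.15
for name,via in(("direct",[]),("via",[np.array([.45,-.35,.55])]),("via2",[np.array([.55,-.3,.4])])):
  for ang in(0,np.pi,-np.pi):
    print(name,ang);X=X0;R=R0;qq=q
    W=via+[T]
    for w in W:
        Q=run(qq,X,R,w,ang/len(W),24);qq=Q[-1];X=w;R=R*Ro.from_rotvec([0,0,ang/len(W)]);print("  ",qq.round(2),"maxstep",abs(np.diff(Q,axis=0)).max().round(2))
    Q=run(qq,X,R,C-zs*.017,0,10);print("  grasp",Q[-1].round(2))
E
```

```text
direct 0
   [ 0.41  0.38 -1.16  2.25  1.24  1.24 -2.39] maxstep 0.48
  grasp [ 0.44  0.62 -0.98  2.26  1.57  1.2  -2.51]
direct 3.141592653589793
bad 17 0.031 [ 1.34 -0.44 -0.93  2.05 -0.04  0.69 -2.74]
   [ 1.34 -0.44 -0.93  2.05 -0.04  0.69 -2.74] maxstep 0.45
bad 1 0.3 [ 1.51 -0.44 -1.27  2.43 -1.15  0.25 -2.74]
  grasp [ 1.51 -0.44 -1.27  2.43 -1.15  0.25 -2.74]
direct -3.141592653589793
   [ 0.23  0.29 -0.91  2.26  1.19  1.11  0.79] maxstep 0.45
  grasp [ 0.29  0.53 -0.76  2.27  1.54  1.05  0.62]
via 0
   [ 0.83 -0.2  -0.38  1.72  0.28  0.92 -0.55] maxstep 0.29
   [ 0.38  0.36 -1.1   2.25  1.23  1.2  -2.38] maxstep 0.11
  grasp [ 0.41  0.59 -0.94  2.27  1.56  1.17 -2.51]
via 3.141592653589793
   [ 0.99 -0.2  -0.5   1.72  0.22  0.91 -2.07] maxstep 0.29
bad 12 0.038 [ 1.61 -0.44 -1.14  2.07 -0.19  0.58 -2.74]
   [ 1.61 -0.44 -1.14  2.07 -0.19  0.58 -2.74] maxstep 0.15
bad 1 0.3 [ 1.51 -0.44 -1.27  2.43 -1.15  0.25 -2.74]
  grasp [ 1.51 -0.44 -1.27  2.43 -1.15  0.25 -2.74]
via -3.141592653589793
   [ 0.68 -0.2  -0.27  1.73  0.33  0.94  0.97] maxstep 0.29
   [ 0.18  0.27 -0.85  2.26  1.18  1.09  0.8 ] maxstep 0.05
  grasp [ 0.25  0.51 -0.71  2.28  1.54  1.02  0.62]
via2 0
   [ 0.72  0.01 -0.59  1.91  0.74  0.76 -1.2 ] maxstep 0.36
   [ 0.2   0.28 -0.87  2.26  1.18  1.09 -2.35] maxstep 0.05
  grasp [ 0.26  0.51 -0.73  2.28  1.54  1.03 -2.52]
via2 3.141592653589793
   [ 0.68  0.   -0.54  1.91  0.72  0.76 -2.74] maxstep 0.36
bad 1 0.033 [ 0.85  0.   -0.69  1.91  0.66  0.73 -2.74]
   [ 0.85  0.   -0.69  1.91  0.66  0.73 -2.74] maxstep 0.17
bad 1 0.3 [ 1.51 -0.44 -1.27  2.43 -1.15  0.25 -2.74]
  grasp [ 1.51 -0.44 -1.27  2.43 -1.15  0.25 -2.74]
via2 -3.141592653589793
   [ 0.61 -0.   -0.49  1.92  0.74  0.76  0.37] maxstep 0.36
   [ 0.16  0.26 -0.82  2.26  1.17  1.07  0.8 ] maxstep 0.03
  grasp [ 0.22  0.5  -0.68  2.28  1.54  1.    0.61]
```

```bash
cat > d.py <<'E'
# python3 d.py x y z : tool-frame shift from the present pose to world point
import sys
from sim import *
from workcell import robot
s=robot.read_state();q=list(s["orientation"]);R=Ro.from_quat(q[1:]+q[:1])
a=[float(v) for v in sys.argv[1:]]
for i in range(0,len(a),3):
    d=R.inv().apply(np.array(a[i:i+3])-s["ee_pos"]);print("delta",d.round(4),"rows",np.linalg.norm(d)/.0417)
E
python3 - <<'E'
from sim import *
print((C-zs*.15).round(4),(C-zs*.017).round(4))
E
python3 d.py .45 -.35 .55
```

```text
[ 0.5048 -0.062   0.2011] [ 0.5649 -0.1344  0.107 ]
delta [ 0.2324 -0.2729  0.2516] rows 10.502728338071
```

>>> {"api": "jog_arm", "payload": {"deltas": [[0.018,-0.021,0.019,0,0.0918],[0.036,-0.042,0.039,0,0.0918],[0.054,-0.063,0.058,0,0.0918],[0.072,-0.084,0.077,0,0.0918],[0.09,-0.105,0.097,0,0.0918],[0.107,-0.126,0.116,-0.01,0.0918],[0.125,-0.147,0.135,-0.02,0.0918],[0.143,-0.168,0.155,-0.03,0.0918],[0.161,-0.189,0.174,-0.03,0.0918],[0.179,-0.21,0.194,-0.03,0.0918],[0.197,-0.231,0.213,-0.03,0.0918],[0.215,-0.252,0.232,-0.03,0.0918],[0.232,-0.273,0.252,-0.03,0.0918],[0.232,-0.273,0.252,-0.03,0.0918]]}}

```text
clock: 9.02
ee_pos: [0.4508, -0.3462, 0.5415]
orientation: [0.343, 0.872, 0.325, 0.126]
contact_force: [-0.8, 0.5, -2.1]
gripper_width: 0.0916
```

```bash
python3 st.py; python3 d.py .5048 -.062 .2011
```

```text
t 9.02 p [ 0.4508 -0.3462  0.5415] q [ 0.683 -0.197 -0.279  1.742  0.327  0.932 -0.573] g 0.0916 F [-0.8  0.5 -2.1]
tool x [ 0.757  0.654 -0.004] y [ 0.481 -0.553  0.68 ] z [ 0.442 -0.516 -0.733] tilt 42.8 head -49.4
delta [ 0.2279 -0.3627  0.1267] rows 10.71237128416272
```

>>> {"api": "jog_arm", "payload": {"deltas": [[0.014,-0.023,0.008,0,0.0918],[0.028,-0.045,0.016,0,0.0918],[0.043,-0.068,0.024,0,0.0918],[0.057,-0.091,0.032,0,0.0918],[0.071,-0.113,0.04,0,0.0918],[0.085,-0.136,0.048,0,0.0918],[0.1,-0.159,0.055,0,0.0918],[0.114,-0.181,0.063,0,0.0918],[0.128,-0.204,0.071,0,0.0918],[0.142,-0.227,0.079,0,0.0918],[0.157,-0.249,0.087,0,0.0918],[0.171,-0.272,0.095,0,0.0918],[0.185,-0.295,0.103,0,0.0918],[0.2,-0.317,0.111,0,0.0918],[0.214,-0.34,0.119,0,0.0918],[0.228,-0.363,0.127,0,0.0918],[0.228,-0.363,0.127,0,0.0918],[0.228,-0.363,0.127,0,0.0918]]}}

```text
clock: 10.52
ee_pos: [0.5051, -0.0606, 0.1991]
orientation: [0.342, 0.872, 0.327, 0.125]
contact_force: [0.1, -0.2, 0.6]
gripper_width: 0.092
```

```bash
python3 st.py; python3 d.py .5048 -.062 .2011 .5649 -.1344 .107; python3 - <<'E'
from workcell import robot
import cv2
c=robot.camera("scene");cv2.imwrite("pics/pre.png",cv2.resize(c["img"][100:250,210:430,::-1],None,fx=3.5,fy=3.5,interpolation=cv2.INTER_CUBIC))
E
```

```text
t 10.52 p [ 0.5051 -0.0606  0.1991] q [ 0.322  0.323 -1.018  2.249  1.203  1.147 -2.314] g 0.092 F [ 0.1 -0.2  0.6]
tool x [ 0.755  0.656 -0.006] y [ 0.485 -0.553  0.677] z [ 0.441 -0.514 -0.736] tilt 42.7 head -49.4
delta [-0.0012  0.002  -0.0009] rows 0.058779169861874814
delta [-0.0027  0.0074  0.1321] rows 3.172492359352562
```

View pics/pre.png

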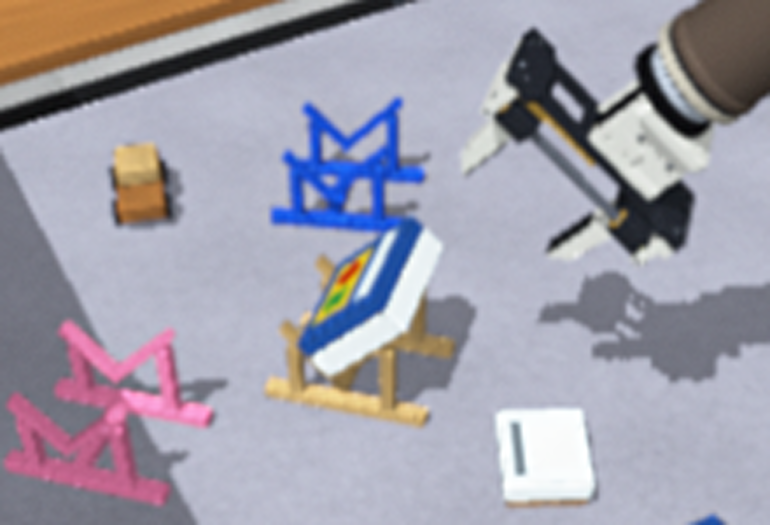

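The gripper is up-slope of the box and aligned with it, at crop (600,150) with the box at (370,300). I go in along the slope.

>>> {"api": "jog_arm", "payload": {"deltas": [[-0.001,0.003,0.02,0,0.0918],[-0.001,0.005,0.04,0,0.0918],[-0.002,0.007,0.06,0,0.0918],[-0.003,0.007,0.08,0,0.0918],[-0.003,0.007,0.1,0,0.0918],[-0.003,0.007,0.116,0,0.0918],[-0.003,0.007,0.13,0,0.0918],[-0.003,0.007,0.13,0,0.0918],[-0.003,0.007,0.13,0,0.0918]]}}

```text
clock: 11.32
ee_pos: [0.5635, -0.1363, 0.1108]
orientation: [0.343, 0.873, 0.325, 0.125]
contact_force: [0.1, 0.6, -0.6]
gripper_width: 0.0916
```

```bash
python3 st.py; python3 d.py .5649 -.1344 .107; python3 - <<'E'
from workcell import robot
import cv2
c=robot.camera("scene");cv2.imwrite("pics/g.png",cv2.resize(c["img"][130:240,260:400,::-1],None,fx=5,fy=5,interpolation=cv2.INTER_CUBIC))
E
```

```text
t 11.32 p [ 0.5635 -0.1363  0.1108] q [ 0.369  0.546 -0.863  2.265  1.537  1.094 -2.454] g 0.0916 F [ 0.1  0.6 -0.6]
tool x [ 0.758  0.652 -0.005] y [ 0.481 -0.554  0.68 ] z [ 0.44  -0.518 -0.733] tilt 42.8 head -49.6
delta [ 0.0023 -0.003   0.0024] rows 0.10695045625102281
```

View pics/g.png

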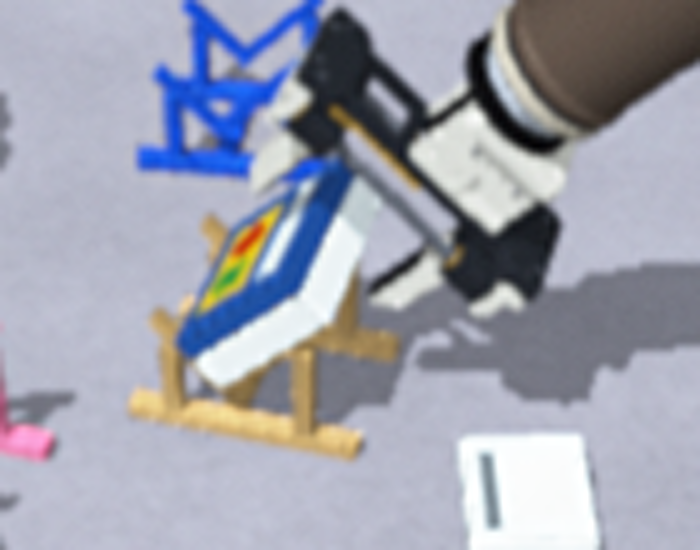

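The fingers straddle the lid and underside at crop (275,150) and (400,290). Closing.

>>> {"api": "jog_arm", "payload": {"deltas": [[0.001,-0.003,0.002,0,0.075],[0.001,-0.003,0.002,0,0.06],[0.001,-0.003,0.002,0,0.05],[0.001,-0.003,0.002,0,0.045],[0.001,-0.003,0.002,0,0.04],[0.001,-0.003,0.002,0,0.035],[0.001,-0.003,0.002,0,0.03],[0.001,-0.003,0.002,0,0.03],[0.001,-0.003,0.002,0,0.03]], "grip_force": 30}}

```text
clock: 12.12
ee_pos: [0.5638, -0.134, 0.1075]
orientation: [0.343, 0.872, 0.325, 0.125]
contact_force: [-0.2, 0.2, -0.1]
gripper_width: 0.0417
```

```bash
python3 st.py
```

```text
t 12.12 p [ 0.5638 -0.134   0.1075] q [ 0.362  0.554 -0.861  2.267  1.543  1.099 -2.466] g 0.0417 F [-0.2  0.2 -0.1]
tool x [ 0.757  0.653 -0.004] y [ 0.481 -0.553  0.68 ] z [ 0.442 -0.517 -0.733] tilt 42.8 head -49.5
```

>>> {"api": "jog_arm", "payload": {"deltas": [[0,0.005,-0.005,0,0.03],[0,0.014,-0.015,0,0.03],[0,0.027,-0.029,0,0.03],[0,0.041,-0.044,0,0.03],[0,0.054,-0.059,0,0.03],[0,0.068,-0.073,0,0.03],[0,0.082,-0.088,0,0.03],[0,0.095,-0.103,0,0.03],[0,0.102,-0.11,0,0.03],[0,0.102,-0.11,0,0.03]]}}

```text
clock: 12.95
ee_pos: [0.565, -0.1332, 0.2603]
orientation: [0.344, 0.872, 0.325, 0.127]
contact_force: [0.2, -0.1, -1.7]
gripper_width: 0.0416
```

```bash
python3 st.py
```

```text
t 12.95 p [ 0.565  -0.1332  0.2603] q [ 0.535  0.256 -0.97   2.101  1.176  1.03  -1.984] g 0.0416 F [ 0.2 -0.1 -1.7]
tool x [ 0.757  0.653 -0.002] y [ 0.479 -0.553  0.682] z [ 0.444 -0.517 -0.732] tilt 43.0 head -49.3
```

>>> {"api": "jog_arm", "payload": {"deltas": [[0,0,0,-0.05,0.03],[0,0,0,-0.14,0.03],[0,0,0,-0.23,0.03],[0,0,0,-0.32,0.03],[0,0,0,-0.41,0.03],[0,0,0,-0.5,0.03],[0,0,0,-0.59,0.03],[0,0,0,-0.68,0.03],[0,0,0,-0.77,0.03],[0,0,0,-0.86,0.03],[0,0,0,-0.95,0.03],[0,0,0,-1.04,0.03],[0,0,0,-1.13,0.03],[0,0,0,-1.22,0.03],[0,0,0,-1.31,0.03],[0,0,0,-1.4,0.03],[0,0,0,-1.49,0.03],[0,0,0,-1.58,0.03],[0,0,0,-1.64,0.03],[0,0,0,-1.64,0.03]]}}

```text
clock: 14.62
ee_pos: [0.5643, -0.1333, 0.2591]
orientation: [0.326, 0.356, 0.86, -0.165]
contact_force: [0.3, 0.5, -2.1]
gripper_width: 0.0418
```

```bash
python3 st.py
```

```text
t 14.62 p [ 0.5643 -0.1333  0.2591] q [ 0.629  0.301 -1.1    2.098  1.21   1.087 -0.361] g 0.0418 F [ 0.3  0.5 -2.1]
tool x [-0.533  0.505 -0.679] y [ 0.721  0.691 -0.052] z [ 0.443 -0.517 -0.733] tilt 42.9 head -49.4
```

>>> {"api": "jog_arm", "payload": {"deltas": [[0,0,0,-0.06,0.03],[0,0,0,-0.15,0.03],[0,0,0,-0.24,0.03],[0,0,0,-0.33,0.03],[0,0,0,-0.42,0.03],[0,0,0,-0.51,0.03],[0,0,0,-0.6,0.03],[0,0,0,-0.69,0.03],[0,0,0,-0.78,0.03],[0,0,0,-0.87,0.03],[0,0,0,-0.96,0.03],[0,0,0,-1.05,0.03],[0,0,0,-1.14,0.03],[0,0,0,-1.23,0.03],[0,0,0,-1.32,0.03],[0,0,0,-1.41,0.03],[0,0,0,-1.47,0.03],[0,0,0,-1.494,0.03],[0,0,0,-1.494,0.03],[0,0,0,-1.494,0.03]]}}

```text
clock: 16.28
ee_pos: [0.5641, -0.1334, 0.2587]
orientation: [0.127, -0.322, 0.874, -0.343]
contact_force: [-0.5, 0.7, -2.9]
gripper_width: 0.0419
```

```bash
python3 st.py;python3 d.py .5638 -.134 .16 .5638 -.134 .1085; python3 - <<'E'
from workcell import robot
import cv2
c=robot.camera("scene");cv2.imwrite("pics/turn.png",cv2.resize(c["img"][70:240,240:440,::-1],None,fx=3.5,fy=3.5,interpolation=cv2.INTER_CUBIC))
E
```

```text
t 16.28 p [ 0.5641 -0.1334  0.2587] q [ 0.689  0.341 -1.193  2.095  1.238  1.138  1.113] g 0.0419 F [-0.5  0.7 -2.9]
tool x [-0.761 -0.649 -0.002] y [-0.475  0.559 -0.68 ] z [ 0.442 -0.517 -0.733] tilt 42.9 head -49.4
delta [0.0008 0.0669 0.0725] rows 2.3673765473735795
delta [0.0009 0.102  0.1103] rows 3.60236898045618
```

View pics/turn.png

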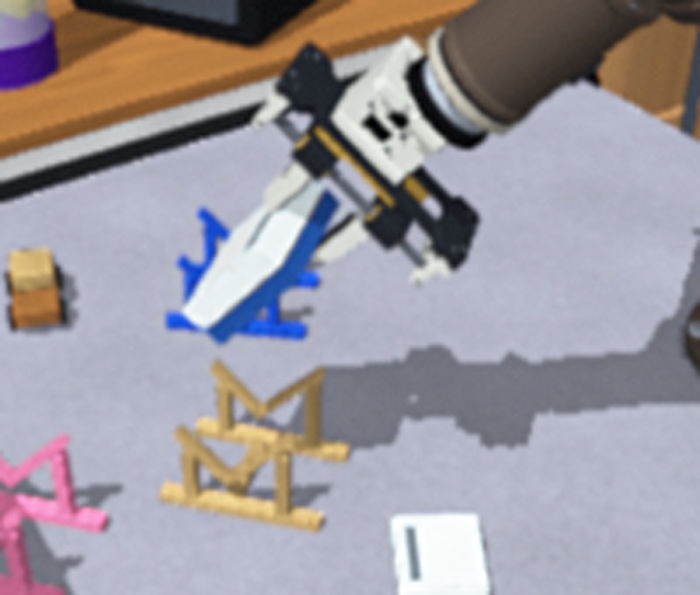

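The box is turned over with the lid (blue) below and shut, at crop (260,260). The stand is empty beneath it, at (250,450). Lowering.

>>> {"api": "jog_arm", "payload": {"deltas": [[0.001,0.01,0.011,0,0.03],[0.001,0.02,0.022,0,0.03],[0.001,0.031,0.033,0,0.03],[0.001,0.041,0.044,0,0.03],[0.001,0.051,0.055,0,0.03],[0.001,0.061,0.066,0,0.03],[0.001,0.07,0.076,0,0.03],[0.001,0.078,0.084,0,0.03],[0.001,0.085,0.091,0,0.03],[0.001,0.09,0.097,0,0.03],[0.001,0.092,0.099,0,0.03],[0.001,0.092,0.099,0,0.03]]}}

```text
clock: 17.33
ee_pos: [0.5634, -0.1337, 0.123]
orientation: [0.127, -0.322, 0.874, -0.342]
contact_force: [0.6, 0.6, -2.6]
gripper_width: 0.0415
```

```bash
python3 st.py;python3 d.py .5638 -.134 .1075; python3 - <<'E'
from workcell import robot
import cv2
c=robot.camera("scene");cv2.imwrite("pics/low.png",cv2.resize(c["img"][130:240,260:400,::-1],None,fx=5,fy=5,interpolation=cv2.INTER_CUBIC))
E
```

```text
t 17.33 p [ 0.5634 -0.1337  0.123 ] q [ 0.486  0.594 -1.041  2.249  1.531  1.203  0.718] g 0.0415 F [ 0.6  0.6 -2.6]
tool x [-0.761 -0.649 -0.002] y [-0.475  0.559 -0.68 ] z [ 0.442 -0.516 -0.734] tilt 42.8 head -49.4
delta [-0.0001  0.0102  0.0117] rows 0.3715029660787592
```

View pics/low.png

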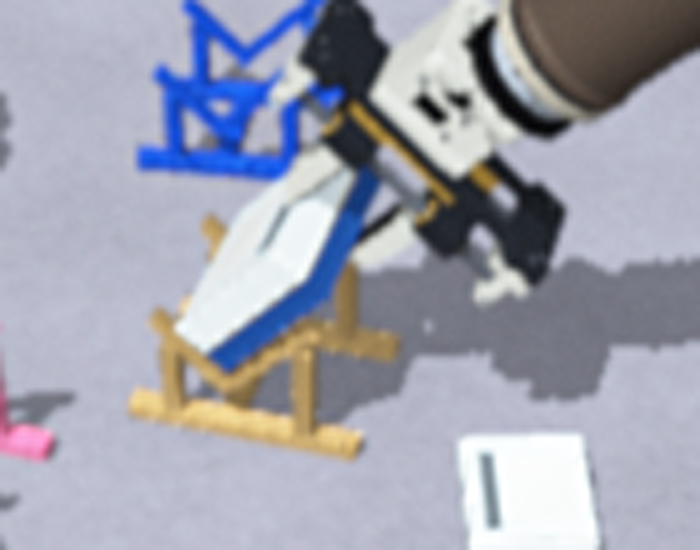

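Well aligned: the box is just above the V of the stand, at crop (230,350). I lower the last 15 mm slowly and watch the force.

>>> {"api": "jog_arm", "payload": {"deltas": [[0,0.001,0.001,0,0.03],[0,0.002,0.003,0,0.03],[0,0.004,0.004,0,0.03],[0,0.005,0.006,0,0.03],[0,0.006,0.007,0,0.03],[0,0.007,0.008,0,0.03],[0,0.008,0.009,0,0.03],[0,0.008,0.01,0,0.03],[0,0.008,0.01,0,0.03]]}}

```text
clock: 18.13
ee_pos: [0.5653, -0.1348, 0.112]
orientation: [0.128, -0.321, 0.873, -0.344]
contact_force: [2.2, -1.6, 4.4]
gripper_width: 0.0418
```

```bash
python3 st.py;python3 d.py .5638 -.134 .1075
```

```text
t 18.13 p [ 0.5653 -0.1348  0.112 ] q [ 0.472  0.62  -1.026  2.256  1.561  1.214  0.686] g 0.0418 F [ 2.2 -1.6  4.4]
tool x [-0.761 -0.649 -0.003] y [-0.473  0.558 -0.682] z [ 0.444 -0.518 -0.731] tilt 43.0 head -49.4
delta [0.0007 0.0042 0.0022] rows 0.11515292080649446
```

>>> {"api": "jog_arm", "payload": {"deltas": [[0,0,0.001,0,0.03],[0,0,0.002,0,0.03],[0,0,0.003,0,0.03],[0,0,0.004,0,0.03],[0,0,0.004,0,0.03]]}}

```text
clock: 18.55
ee_pos: [0.5646, -0.1355, 0.1088]
orientation: [0.127, -0.323, 0.873, -0.343]
contact_force: [-20.5, 9.6, 18.6]
gripper_width: 0.0419
```

```bash
python3 st.py;python3 d.py .5638 -.134 .1075; python3 - <<'E'
from workcell import robot
import cv2
c=robot.camera("scene");cv2.imwrite("pics/low2.png",cv2.resize(c["img"][130:240,260:400,::-1],None,fx=5,fy=5,interpolation=cv2.INTER_CUBIC))
E
```

```text
t 18.55 p [ 0.5646 -0.1355  0.1088] q [ 0.472  0.626 -1.024  2.259  1.567  1.214  0.684] g 0.0419 F [-20.5   9.6  18.6]
tool x [-0.759 -0.651 -0.   ] y [-0.476  0.556 -0.681] z [ 0.443 -0.517 -0.732] tilt 42.9 head -49.4
delta [-0.0003  0.0021 -0.0002] rows 0.051719135808603905
```

View pics/low2.png

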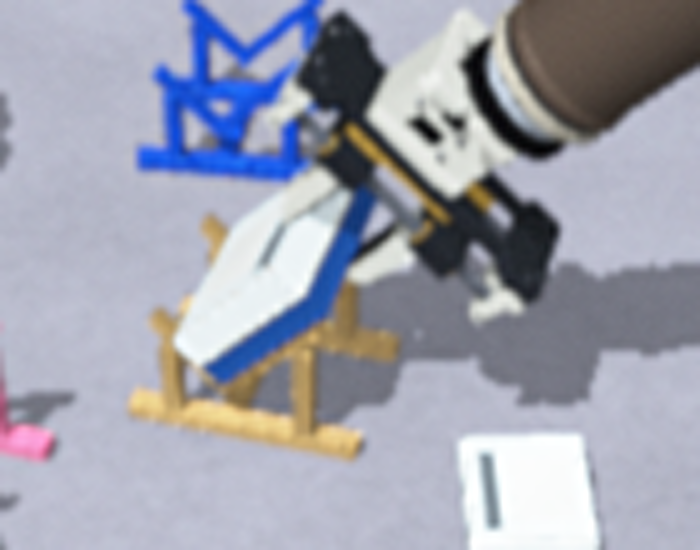

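The box sits on the ledge, with about 28 N up-slope and the TCP within 2 mm of the expected home. I ease off the load, then open slowly.

>>> {"api": "jog_arm", "payload": {"deltas": [[0,0.001,-0.001,0,0.03],[0,0.001,-0.002,0,0.03],[0,0.001,-0.002,0,0.03],[0,0.001,-0.002,0,0.044],[0,0.001,-0.002,0,0.047],[0,0.001,-0.002,0,0.05],[0,0.001,-0.002,0,0.055],[0,0.001,-0.002,0,0.062],[0,0.001,-0.002,0,0.072],[0,0.001,-0.002,0,0.082],[0,0.001,-0.002,0,0.0918],[0,0.001,-0.002,0,0.0918],[0,0.001,-0.002,0,0.0918]]}}

```text
clock: 19.68
ee_pos: [0.5633, -0.1339, 0.1096]
orientation: [0.127, -0.323, 0.873, -0.343]
contact_force: [-0.2, 0.2, -0.0]
gripper_width: 0.0895
```

```bash
python3 st.py; python3 - <<'E'
from workcell import robot
import cv2
c=robot.camera("scene");cv2.imwrite("pics/open.png",cv2.resize(c["img"][130:240,260:400,::-1],None,fx=5,fy=5,interpolation=cv2.INTER_CUBIC))
E
```

```text
t 19.68 p [ 0.5633 -0.1339  0.1096] q [ 0.469  0.623 -1.025  2.261  1.563  1.215  0.682] g 0.0895 F [-0.2  0.2 -0. ]
tool x [-0.759 -0.651 -0.   ] y [-0.476  0.556 -0.681] z [ 0.443 -0.517 -0.732] tilt 42.9 head -49.4
```

View pics/open.png

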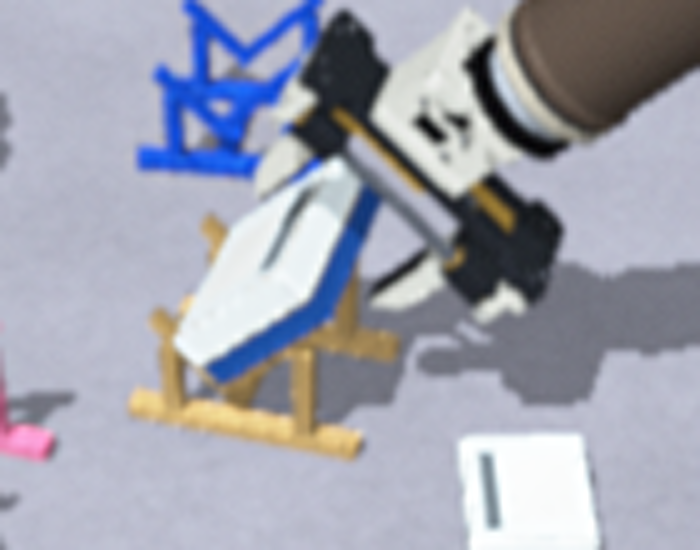

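The box is released and stays in place at crop (280,270), with no contact force. I back out along the slope.

>>> {"api": "jog_arm", "payload": {"deltas": [[0,0,-0.01,0,0.0918],[0,0,-0.025,0,0.0918],[0,0,-0.045,0,0.0918],[0,0,-0.07,0,0.0918],[0,0,-0.1,0,0.0918],[0,0,-0.13,0,0.0918],[0,0,-0.15,0,0.0918],[0,0,-0.16,0,0.0918],[0,0,-0.16,0,0.0918],[0,0,-0.16,0,0.0918]]}}

```text
clock: 20.57
ee_pos: [0.4924, -0.051, 0.2276]
orientation: [0.128, -0.323, 0.873, -0.344]
contact_force: [0.3, -0.4, 0.3]
gripper_width: 0.0916
```

```bash
python3 st.py; python3 - <<'E'
from sim import *
from workcell import robot
f=[]
for n in("scene","top"):
    c=robot.camera(n)
    if n=="scene": cv2.imwrite("pics/end.png",cv2.resize(c["img"][100:330,230:450,::-1],None,fx=2.6,fy=2.6,interpolation=cv2.INTER_CUBIC))
    P=cloud(c);m=(np.linalg.norm(P[...,:2]-C[:2],axis=-1)<.11)&(P[...,2]>.05);Q=P[m];rng=np.random.default_rng(0);best=None
    for _ in range(500):
        a=Q[rng.choice(len(Q),3,False)];nn=np.cross(a[1]-a[0],a[2]-a[0]);L=np.linalg.norm(nn)
        if L<1e-5 or abs(nn[2])/L>.9:continue
        nn/=L;i=abs((Q-a[0])@nn)<.003
        if best is None or i.sum()>best.sum():best=i
    I=Q[best];nn=np.linalg.svd(I-I.mean(0))[2][2];nn*=np.sign(nn[2]);e=np.cross([0,0,1],nn);e/=np.linalg.norm(e);s=np.cross(e,nn)
    a=np.c_[I@e,I@s];lo_,hi_=np.percentile(a,1,0),np.percentile(a,99,0);m_=(lo_+hi_)/2
    print(n,best.sum(),"tilt",np.degrees(np.arccos(nn[2])).round(1),"head",np.degrees(np.arctan2(nn[1],nn[0])).round(1),"ext",(hi_-lo_).round(3),"face centre",(m_[0]*e+m_[1]*s+I.mean(0)@nn*nn).round(4))
    B=np.load(n+"P.npy");bk=(np.linalg.norm(B[...,:2]-np.load("topP.npy")[218,205,:2],axis=-1)<.1)&(B[...,2]>.03)
    print(" book image change",np.abs(c["img"][bk].astype(int)-np.load(n+".npz")["img"][bk]).mean().round(2))
print("turned",(C+.0148*(ex+ez)).round(4))
E
```

```text
t 20.57 p [ 0.4924 -0.051   0.2276] q [ 0.45   0.31  -1.205  2.226  1.158  1.226  0.857] g 0.0916 F [ 0.3 -0.4  0.3]
tool x [-0.759 -0.651 -0.001] y [-0.476  0.555 -0.682] z [ 0.445 -0.517 -0.731] tilt 43.0 head -49.3
scene 396 tilt 44.7 head -47.9 ext [0.118 0.112] face centre [ 0.5874 -0.1555  0.108 ]
 book image change 3.31
top 940 tilt 45.5 head -50.4 ext [0.116 0.102] face centre [ 0.5797 -0.1555  0.1108]
 book image change 3.49
turned [ 0.5821 -0.155   0.1098]
```

View pics/end.png

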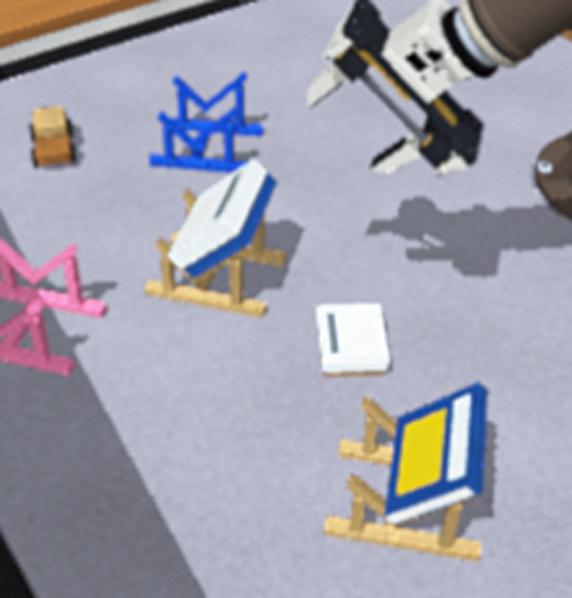

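The box is home at crop (225,220), with its white bottom out and blue lid on the rest. The book at (435,450) is untouched and the gripper is clear. Handing in.

```bash
python3 -c "
from workcell import robot
print(robot.finish_job())"
```

```text
the job is handed in; nothing more can be done
None
```

The game box is back on its own stand, turned over with its lid on the rest and its bottom facing out. I handed the job in after about 21 s of robot time; no verdict was reported.

**How it was done:** The jog has no tilt axis. I tilted the tool to about 43° by pushing against the edge of the arm's reach, in line with the stand's heading. I then pinched the box across lid and bottom with a 30 N grip setting (opening 41.7 mm). I lifted it 150 mm, turned it half round about the slope line, lowered it onto the ledge, took off the load, let go and backed out.

**Last checks:**
- **Tilt and heading:** the top camera gave an outer-face tilt of 45.5° and a heading of -50.4°. The scene camera gave 44.7° and -47.9°.
- **Position:** the underside centre was about 3 mm from the computed turned point by the top camera and about 6 mm by the scene camera. The two disagree by about 8 mm in x and 2.5° in heading. Both are within tolerance, and the scene view is the coarser of the two.
- **Lid:** it looks shut in the pictures. I did not measure the gap on its own; the pinched width stayed at 41.5–41.9 mm throughout.
- **Book:** it looked unmoved in the last picture. The mean pixel change over it was about 3.4 grey levels in both cameras, and I measured no displacement.
- **Forces:** seating the box on the ledge briefly gave about 29 N at the wrist. The gripper ended clear with no contact force.

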